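Stow two thread spools and key the knurled cap home

ROBOT

A 6-joint arm with a two-finger parallel gripper is mounted at the origin on the work surface. World frame = base frame: x ahead of the robot, y to its left, z up, the work surface at z = 0. Lengths are in m, angles in degrees, forces in N, time in s.
With the tool pointing down it reaches from about 0.25 to 0.725 m from the base axis. Payload 9.7 kg.
Tool frame: the origin (TCP) lies midway between the tips of the shut fingers; the grasp point (between the pads) lies 19 mm behind it; z points along the fingers, y is the direction in which the jaws open and shut (so a half turn about z gives the same grasp; the last joint's range is limited). The gripper opens to 85 mm and grips with 20 to 120 N. Pads are 22 mm wide; open, the fingers measure 114 mm over their backs; the gripper's body (76 mm by 85 mm) begins 54 mm behind the grasp point. The pads swing forward as they close: fully open they stand 13 mm farther back than shut.
Start: joints at [-71.62, 4.979, 10.078, 95.1, 0, 90], TCP at [0.173, -0.522, 0.231] pointing down, gripper open.
Joint ranges: [-179.16, 179.16], [-48.56, 103.87], [-65.8, 70.77], [-126.05, 130.52], [-82.76, 87.17], [-180, 180]. Speed limits (degrees/s): [127.2, 127.2, 147.25, 180, 180, 180].

INTERFACE

Orientations are given as a 3x3 rotation matrix whose columns are the frame's x, y, z axes.
In Python, from rig import arm gives the robot as it stands.
- The arm moves only by the tool drive_tool, never from a script. Its argument "deltas" is a list that holds one entry, the list of rows, each a list of 7 numbers: the shift along the tool's x, y, z in mm, then the turn, a rotation vector about the tool's x, y, z in degrees, then the finger opening in mm, from 0 to 85.4. In form: [[[tx, ty, tz, rx, ry, rz, fingers], ...]]. A call has 1 to 20 rows; each row is the pose to reach, as a shift and turn from the pose commanded when the call began, along the tool's axes at that moment; what a row does not reach only later rows make up. A row lasts 1/8 s, in which the tool goes at most 62.5 mm and 10.7 degrees, less where a joint would pass 70% of its speed; a pose out of reach is approached as far as the arm can. A call with a gripper value outside its range is refused whole. The fingers move at their own pace and stop on an object; "newtons" is the grip in N (left out, the last holds). Time passes only in rows, so rows that repeat a pose let the fingers close. It gives the time, the measured TCP pose, the force and the opening at its end, in the units of the state.
- arm.get_obs(): the state, without advancing time (a new reading comes with each control period).
- arm.snapshot(name): name is "scene" or "top" or "wrist"; returns a dict with "pixels" (420x560x3 uint8, red, green, blue), "K" (3x3 intrinsics, pixels), "world_from_camera" (4x4, takes a point from camera to world coordinates); the wrist camera has in their place "mount" (4x4, takes a point from camera to tool coordinates, whose origin is the TCP and whose axes are the flange's). Camera axes: x right, y down, z forward; pixel columns grow to the right and rows downward; lengths in m; the calibration is good to about 2 mm. A picture is of the moment at which its call begins: read the wrist's pose just before it. There is no depth.
- arm.hand_in(): hands the job in, once; it reports no verdict.
The state is a dict: "time": time; "joint_positions": joint angles; "qd": joint speeds; "effort": joint torques, N m; "eef_pos": TCP position; "ee_rot": TCP orientation; "contact_force": force on the tool from outside, world axes, zero at the start; "ft_torque": the same for the moment, N m; "finger_gap": opening from 0.0 (shut) to 1.0 (fully open).
Only numpy, scipy, OpenCV 4.12 (cv2) and the standard library are available. Lean on these libraries where they do the work, as an engineer would, in place of code of your own. Each camera call takes 0.05 s, during which the arm holds its last target. There are 200 camera calls.

TASK

At the fly-tying bench, drop exactly two of the four red thread spools into the round aluminium pot, leaving the other two standing where they are on the cork board, then set the knurled brass cap in the pot's mouth and turn it until its hidden keyways drop over the pins. Push the cap down fully home against the sprung orange ring and finish while still gripping it and holding it there (it springs up if let go); leave everything else on the bench where it is.

Things in the scene. Friction and masses are not known exactly. Their poses are not given: they have to be found in the camera images.
- spool1_center (a point): one of four like thread spools, red thread between white flanges, 24 mm diameter, 16 mm tall, 20 g, standing on end on the square cork board (170 mm wide, 6 mm thick); the point is its centre, 8 mm above its underside
- spool2_center (a point): one of four like thread spools, red thread between white flanges, 24 mm diameter, 16 mm tall, 20 g, standing on end on the square cork board (170 mm wide, 6 mm thick); the point is its centre, 8 mm above its underside
- spool3_center (a point): one of four like thread spools, red thread between white flanges, 24 mm diameter, 16 mm tall, 20 g, standing on end on the square cork board (170 mm wide, 6 mm thick); the point is its centre, 8 mm above its underside
- spool4_center (a point): one of four like thread spools, red thread between white flanges, 24 mm diameter, 16 mm tall, 20 g, standing on end on the square cork board (170 mm wide, 6 mm thick); the point is its centre, 8 mm above its underside
- pot_mouth (a point): centre of the mouth of the fixed round aluminium pot, level with its rigid rim, 86 mm above the table; z up. Bore 50 mm, outside 56 mm, inner floor 68 mm below the rim. The orange sprung ring round the rim stands 8 mm above it. A spool let go just above the mouth's centre falls in between the pins; however two spools lie inside, the cap has room
- pot: the pot with its white plate (120 mm square, 12 mm thick); origin under the plate, on the pot's axis. Three steel pins, 6 mm thick, 120 degrees apart, stick 8 mm into the bore from its wall, their tops 4 mm below the rim. How they are turned differs each time and is not told by these axes
- seal (a joint): orange sprung ring round the pot's rim, 67 mm outside, 57 mm inside: 0 when free (top 8 mm above the rim), 0.008 m when pressed level with the rim. It pushes the cap up with 3 N when first touched, 7 N when fully down, so the cap rises again if let go
- cap_center (a point): brass knurled cap standing on a black square pad (120 mm wide, 4 mm thick), 38 mm tall in all: knurled head 62 mm diameter, 24 mm tall; below it a plug 46 mm diameter (43 mm over its lowest 5 mm), 14 mm long; 100 to 170 g. Point on its axis, half-way up: 5 mm above the head's underside, 19 mm below its top; 5 mm above the mouth point when fully home; z up
- cap: the same cap; origin at the plug's underside. Three keyways, 10 mm wide, 120 degrees apart, run up the plug, unseen under the head. Unmatched, the plug rests on the pins, head 10 mm above home, 2 mm clear of the free ring. Within a third of a turn either way it can drop (6 degrees of play either side); then press: home, the head's underside sits on the rim
- scissors: bystander: small scissors with brass finger loops, lying flat, 110 mm long; origin at its underside, by the pivot
- cement: bystander: amber glass cement jar, 40 mm across, 60 mm tall, upright; origin at its underside
- phone: bystander: black phone lying flat, 150 x 72 x 9 mm; origin at its underside
- flybox: bystander: closed green tin fly box, 90 x 125 x 28 mm; origin at its underside
- beadtin: bystander: open round clear tub of brass beads, 72 mm across, 20 mm tall; origin at its underside
- yellowjar: bystander: yellow jar, 64 mm across, 85 mm tall; origin at its underside
- spray: bystander: blue spray can, 54 mm across, 160 mm tall; origin at its underside
Mind the look-alikes: they are no part of the job. Several things look just like the pot: the one meant starts nearest to the robot's base.

How it is judged (in metres and radians):
On the way, in this order (a step that is already met when the one before it is completed fails the run):
1. exactly two spools lie in the open pot, the other two left on the cork board, the cap still off ((((horizontal distance between spool1_center and pot_mouth below 0.025 m and z of spool1_center in the frame of pot_mouth below -0.015 m) and (horizontal distance between spool2_center and pot_mouth below 0.025 m and z of spool2_center in the frame of pot_mouth below -0.015 m) and (horizontal distance between spool3_center and pot_mouth above 0.06 m and distance of spool3_center from where it was at the start of the episode below 0.03 m) and (horizontal distance between spool4_center and pot_mouth above 0.06 m and distance of spool4_center from where it was at the start of the episode below 0.03 m)) or ((horizontal distance between spool1_center and pot_mouth below 0.025 m and z of spool1_center in the frame of pot_mouth below -0.015 m) and (horizontal distance between spool2_center and pot_mouth above 0.06 m and distance of spool2_center from where it was at the start of the episode below 0.03 m) and (horizontal distance between spool3_center and pot_mouth below 0.025 m and z of spool3_center in the frame of pot_mouth below -0.015 m) and (horizontal distance between spool4_center and pot_mouth above 0.06 m and distance of spool4_center from where it was at the start of the episode below 0.03 m)) or ((horizontal distance between spool1_center and pot_mouth below 0.025 m and z of spool1_center in the frame of pot_mouth below -0.015 m) and (horizontal distance between spool2_center and pot_mouth above 0.06 m and distance of spool2_center from where it was at the start of the episode below 0.03 m) and (horizontal distance between spool3_center and pot_mouth above 0.06 m and distance of spool3_center from where it was at the start of the episode below 0.03 m) and (horizontal distance between spool4_center and pot_mouth below 0.025 m and z of spool4_center in the frame of pot_mouth below -0.015 m)) or ((horizontal distance between spool1_center and pot_mouth above 0.06 m and distance of spool1_center from where it was at the start of the episode below 0.03 m) and (horizontal distance between spool2_center and pot_mouth below 0.025 m and z of spool2_center in the frame of pot_mouth below -0.015 m) and (horizontal distance between spool3_center and pot_mouth below 0.025 m and z of spool3_center in the frame of pot_mouth below -0.015 m) and (horizontal distance between spool4_center and pot_mouth above 0.06 m and distance of spool4_center from where it was at the start of the episode below 0.03 m)) or ((horizontal distance between spool1_center and pot_mouth above 0.06 m and distance of spool1_center from where it was at the start of the episode below 0.03 m) and (horizontal distance between spool2_center and pot_mouth below 0.025 m and z of spool2_center in the frame of pot_mouth below -0.015 m) and (horizontal distance between spool3_center and pot_mouth above 0.06 m and distance of spool3_center from where it was at the start of the episode below 0.03 m) and (horizontal distance between spool4_center and pot_mouth below 0.025 m and z of spool4_center in the frame of pot_mouth below -0.015 m)) or ((horizontal distance between spool1_center and pot_mouth above 0.06 m and distance of spool1_center from where it was at the start of the episode below 0.03 m) and (horizontal distance between spool2_center and pot_mouth above 0.06 m and distance of spool2_center from where it was at the start of the episode below 0.03 m) and (horizontal distance between spool3_center and pot_mouth below 0.025 m and z of spool3_center in the frame of pot_mouth below -0.015 m) and (horizontal distance between spool4_center and pot_mouth below 0.025 m and z of spool4_center in the frame of pot_mouth below -0.015 m))) and distance between cap_center and pot_mouth above 0.05 m), for 0.2 s.
2. the cap is keyed over the pins and pushed fully home (horizontal distance between cap_center and pot_mouth below 0.0035 m and z of cap_center in the frame of pot_mouth below 0.0075 m and angle between cap_center's own z axis and vertical below 0.07 rad and value of joint seal above 0.0055 m), for 0.2 s.
At the end, for the whole second after the job is handed in: Exactly two spools in the pot, the others within 30 mm of their starts; cap on the pot axis within 3.5 mm, upright within 4 degrees, within 2.5 mm of fully home, sprung ring pressed at least 5.5 mm, and the fingers still holding the cap (over 2 N) through the last second (all of step 2 and (((horizontal distance between spool1_center and pot_mouth below 0.025 m and z of spool1_center in the frame of pot_mouth below -0.015 m) and (horizontal distance between spool2_center and pot_mouth below 0.025 m and z of spool2_center in the frame of pot_mouth below -0.015 m) and (horizontal distance between spool3_center and pot_mouth above 0.06 m and distance of spool3_center from where it was at the start of the episode below 0.03 m) and (horizontal distance between spool4_center and pot_mouth above 0.06 m and distance of spool4_center from where it was at the start of the episode below 0.03 m)) or ((horizontal distance between spool1_center and pot_mouth below 0.025 m and z of spool1_center in the frame of pot_mouth below -0.015 m) and (horizontal distance between spool2_center and pot_mouth above 0.06 m and distance of spool2_center from where it was at the start of the episode below 0.03 m) and (horizontal distance between spool3_center and pot_mouth below 0.025 m and z of spool3_center in the frame of pot_mouth below -0.015 m) and (horizontal distance between spool4_center and pot_mouth above 0.06 m and distance of spool4_center from where it was at the start of the episode below 0.03 m)) or ((horizontal distance between spool1_center and pot_mouth below 0.025 m and z of spool1_center in the frame of pot_mouth below -0.015 m) and (horizontal distance between spool2_center and pot_mouth above 0.06 m and distance of spool2_center from where it was at the start of the episode below 0.03 m) and (horizontal distance between spool3_center and pot_mouth above 0.06 m and distance of spool3_center from where it was at the start of the episode below 0.03 m) and (horizontal distance between spool4_center and pot_mouth below 0.025 m and z of spool4_center in the frame of pot_mouth below -0.015 m)) or ((horizontal distance between spool1_center and pot_mouth above 0.06 m and distance of spool1_center from where it was at the start of the episode below 0.03 m) and (horizontal distance between spool2_center and pot_mouth below 0.025 m and z of spool2_center in the frame of pot_mouth below -0.015 m) and (horizontal distance between spool3_center and pot_mouth below 0.025 m and z of spool3_center in the frame of pot_mouth below -0.015 m) and (horizontal distance between spool4_center and pot_mouth above 0.06 m and distance of spool4_center from where it was at the start of the episode below 0.03 m)) or ((horizontal distance between spool1_center and pot_mouth above 0.06 m and distance of spool1_center from where it was at the start of the episode below 0.03 m) and (horizontal distance between spool2_center and pot_mouth below 0.025 m and z of spool2_center in the frame of pot_mouth below -0.015 m) and (horizontal distance between spool3_center and pot_mouth above 0.06 m and distance of spool3_center from where it was at the start of the episode below 0.03 m) and (horizontal distance between spool4_center and pot_mouth below 0.025 m and z of spool4_center in the frame of pot_mouth below -0.015 m)) or ((horizontal distance between spool1_center and pot_mouth above 0.06 m and distance of spool1_center from where it was at the start of the episode below 0.03 m) and (horizontal distance between spool2_center and pot_mouth above 0.06 m and distance of spool2_center from where it was at the start of the episode below 0.03 m) and (horizontal distance between spool3_center and pot_mouth below 0.025 m and z of spool3_center in the frame of pot_mouth below -0.015 m) and (horizontal distance between spool4_center and pot_mouth below 0.025 m and z of spool4_center in the frame of pot_mouth below -0.015 m))) and contact force between the fingers and cap above 2 N); the arm keeps its last pose, push and grip.
It fails at once if a bystander is moved more than 30 mm (distance of any of scissors, cement, phone, flybox, beadtin, yellowjar, spray from where it was at the start of the episode above 0.03 m).
It also fails if it takes over 72 s, if anything falls off the work surface, if the arm or the gripper's body presses on something with over 40 N, if the wrist force passes 120 N, or if a joint passes its speed limit or range.

## Working session

There is one attempt and no reset: what is moved stays moved. The work goes in short steps, Python scripts to look and compute and a tool call to move; the robot and the scene stay as the last step left them, time stands still between calls to the robot, and variables do not carry over. Pictures are saved under pics/ and viewed, about 8 in all and at most 12, crops included, and the job is handed in when it is done.

Besides the shell and the picture viewer there is one more tool, called in YAML: its name, and indented under it one key for each argument. drive_tool: Moves the arm, as the interface text tells. Its arguments: {"type":"object","properties":{"deltas":{"type":"array"},"newtons":{"type":"number"}},"required":["deltas"]}

```bash
ls; mkdir -p pics; python3 - <<'E'
from rig import arm
import cv2,numpy as np
o=arm.get_obs();print(o)
for n in ["scene","top"]:
    s=arm.snapshot(n);cv2.imwrite(f"pics/{n}0.png",s["pixels"][:,:,::-1]);np.savez(f"pics/{n}0.npz",**s);print(n,s["K"].tolist(),np.round(s["world_from_camera"],3).tolist())
s=arm.snapshot("wrist");print(np.round(s["mount"],4).tolist(),s["K"].tolist())
E
```

```text
pics
{'time': 0.0, 'joint_positions': array([-7.16221078e+01,  5.01256140e+00,  1.00335042e+01,  9.50996206e+01,
        1.74721683e-03,  8.99998072e+01]), 'qd': array([-0.05296767, -0.02602095,  0.01777733,  0.00328624,  0.01511235,
       -0.04867499]), 'effort': array([-8.11063128e-04, -5.20388067e+01,  4.64808333e+01,  1.62341277e-02,
       -4.12153281e-05,  1.10682143e-05]), 'eef_pos': array([ 0.17334011, -0.52172409,  0.23056054]), 'ee_rot': array([[ 9.48996687e-01,  3.15285783e-01, -4.04002887e-04],
       [ 3.15286041e-01, -9.48995779e-01,  1.31276555e-03],
       [ 3.04992791e-05, -1.37318662e-03, -9.99999057e-01]]), 'contact_force': array([-0.72476804,  0.54192352,  0.63074079]), 'ft_torque': array([ 0.00847863, -0.03986924, -0.03544002]), 'finger_gap': 0.9993806382458617}
scene [[434.7033742217427, 0.0, 272.33384769410407], [0.0, 434.7033742217427, 210.90067700230915], [0.0, 0.0, 1.0]] [[0.22, 0.736, -0.64, 1.422], [0.975, -0.174, 0.136, -0.192], [-0.011, -0.654, -0.756, 1.137], [0.0, 0.0, 0.0, 1.0]]
top [[489.5224816809041, 0.0, 269.80614894726074], [0.0, 489.5224816809041, 218.66767989353934], [0.0, 0.0, 1.0]] [[0.021, -0.989, 0.147, 0.312], [-1.0, -0.018, 0.025, -0.012], [-0.023, -0.147, -0.989, 1.46], [0.0, 0.0, 0.0, 1.0]]
[[-0.0, -0.9603, -0.279, 0.0711], [1.0, 0.0001, -0.0006, 0.0005], [0.0006, -0.279, 0.9603, -0.1428], [0.0, 0.0, 0.0, 1.0]] [[331.80043850458134, 0.0, 280.49139068088004], [0.0, 331.80043850458134, 210.2647918149959], [0.0, 0.0, 1.0]]
```

View pics/top0.png

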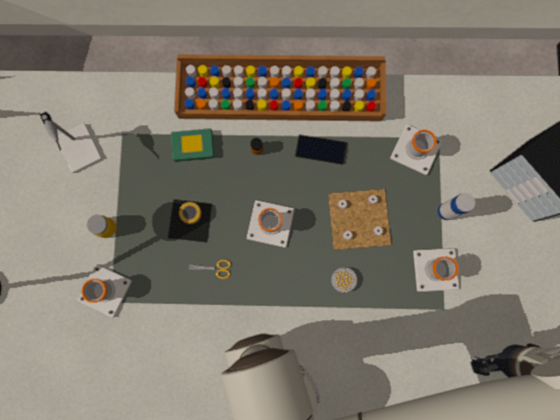

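View pics/scene0.png

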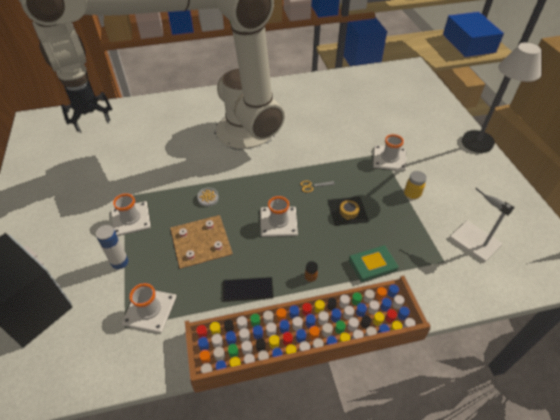

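The pictures show the top-view pot candidates (rings at about (270,220), (95,290), (445,268) and (424,142)). The cork board with four white spools is at (360,220), and the cap is on its black pad at (190,212).

```bash
cat > h.py <<'E'
import numpy as np,cv2
def ray(s,u,v,z,T=None):
    T=s["world_from_camera"] if T is None else T
    d=T[:3,:3]@np.linalg.solve(s["K"],[u,v,1.]);c=T[:3,3]
    return c+d*(z-c[2])/d[2]
def blobs(m,amin=20):
    n,l,st,c=cv2.connectedComponentsWithStats(m.astype(np.uint8))
    return [(c[i],st[i]) for i in range(1,n) if st[i,4]>=amin]
E
python3 - <<'E'
from h import *
for n in ["top","scene"]:
    s=np.load(f"pics/{n}0.npz");hsv=cv2.cvtColor(s["pixels"],cv2.COLOR_RGB2HSV);H,S,V=cv2.split(hsv)
    print(n)
    for nm,m,z in [("orange",(H<14)&(S>150)&(V>120),.09),("yel",(H>17)&(H<32)&(S>130)&(V>100),.04),("white",(S<70)&(V>130),.022)]:
        for c,st in blobs(m):
            if nm=="white" and st[4]>200: continue
            print(nm,np.round(c),st.tolist(),np.round(ray(s,st[0]+st[2]/2-.5,st[1]+st[3]/2-.5,z),4))
a=cv2.imread("pics/top0.png")[170:270,150:410];cv2.imwrite("pics/c1.png",cv2.resize(a,None,fx=3,fy=3,interpolation=cv2.INTER_CUBIC))
E
```

```text
top
orange [201.  81.] [197, 77, 10, 10, 69] [0.9221 0.2341 0.09  ]
orange [298.  82.] [294, 77, 11, 12, 78] [ 0.9222 -0.0544  0.09  ]
orange [273. 105.] [269, 100, 10, 12, 83] [0.8503 0.0193 0.09  ]
orange [371. 106.] [365, 101, 12, 12, 87] [ 0.8507 -0.2635  0.09  ]
orange [432. 146.] [426, 140, 11, 12, 29] [ 0.7356 -0.4354  0.09  ]
orange [269. 216.] [259, 208, 23, 22, 73] [0.5155 0.0226 0.09  ]
orange [446. 260.] [434, 257, 24, 9, 39] [ 0.405  -0.4664  0.09  ]
yel [202.  70.] [197, 64, 11, 13, 99] [0.9818 0.2431 0.04  ]
yel [250.  71.] [245, 65, 11, 16, 107] [0.9752 0.0948 0.04  ]
yel [298.  71.] [293, 65, 11, 13, 105] [ 0.9816 -0.0524  0.04  ]
yel [346.  72.] [341, 66, 12, 15, 111] [ 0.9767 -0.2006  0.04  ]
yel [214.  81.] [209, 76, 10, 12, 88] [0.9448 0.2062 0.04  ]
yel [310.  82.] [305, 77, 11, 12, 97] [ 0.9448 -0.0895  0.04  ]
yel [261. 105.] [256, 100, 11, 11, 99] [0.8711 0.0585 0.04  ]
yel [358. 106.] [353, 100, 12, 12, 104] [ 0.8731 -0.2366  0.04  ]
yel [191. 143.] [181, 135, 22, 18, 338] [0.7471 0.2651 0.04  ]
yel [191. 212.] [180, 202, 21, 22, 188] [0.5366 0.2602 0.04  ]

[... 6049 characters left out ...]
.] [242, 340, 10, 11, 90] [ 0.9251 -0.1639  0.022 ]
white [304. 346.] [300, 342, 10, 9, 74] [ 0.9627 -0.0134  0.022 ]
white [219. 352.] [214, 346, 10, 11, 91] [ 0.9247 -0.2395  0.022 ]
white [263. 355.] [258, 351, 10, 9, 68] [ 0.9617 -0.1278  0.022 ]
white [249. 358.] [244, 353, 11, 10, 81] [ 0.9603 -0.1637  0.022 ]
white [206. 368.] [202, 364, 10, 8, 70] [ 0.9616 -0.276   0.022 ]
white [481. 402.] [477, 399, 8, 7, 21] [1.1971 0.3674 0.022 ]
white [515. 413.] [508, 407, 12, 12, 41] [1.2366 0.4317 0.022 ]
white [527. 415.] [521, 409, 16, 11, 98] [1.2477 0.4646 0.022 ]
white [436. 415.] [425, 411, 25, 9, 92] [1.2009 0.2504 0.022 ]
white [463. 415.] [452, 410, 19, 10, 80] [1.2127 0.3069 0.022 ]
```

View pics/c1.png

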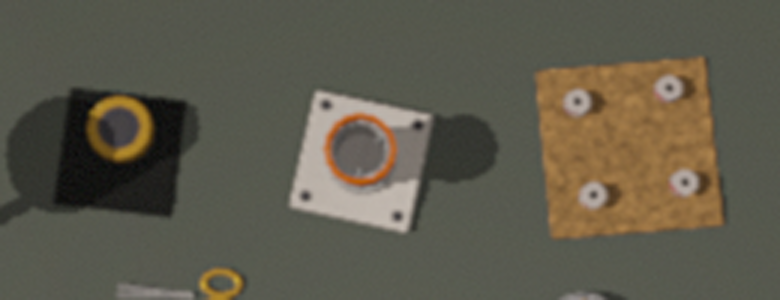

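The middle pot, at about (0.514, 0.020), is nearest to the base. The cap is at about (0.538, 0.258). I'll hover between the two inner spools and look again from there.

drive_tool:
  deltas:
    - [[110,-48,20,0,0,0,60],[220,-97,40,0,0,0,45],[330,-146,60,0,0,0,45],[438,-194,80,0,0,0,45],[438,-194,80,0,0,0,45],[438,-194,80,0,0,0,45],[438,-194,80,0,0,0,45],[438,-194,80,0,0,0,45],[438,-194,80,0,0,0,45],[438,-194,80,0,0,0,45],[438,-194,80,0,0,0,45],[438,-194,80,0,0,0,45]]
  newtons: 30

```text
time: 1.65
eef_pos: [0.5275, -0.2006, 0.1517]
ee_rot: [[0.949, 0.314, 0.001], [0.314, -0.949, -0.0], [0.0, 0.0, -1.0]]
contact_force: [0.2, 0.5, -0.7]
finger_gap: 0.531
```

```bash
cat >> h.py <<'E'
def wrist(arm,name):
    o=arm.get_obs();s=arm.snapshot("wrist");T=np.eye(4);T[:3,:3]=o["ee_rot"];T[:3,3]=o["eef_pos"]
    s["world_from_camera"]=T@s["mount"];cv2.imwrite(f"pics/{name}.png",s["pixels"][:,:,::-1]);np.savez(f"pics/{name}.npz",**s)
    return o,s
E
python3 - <<'E'
from rig import arm
from h import *
o,s=wrist(arm,"w1");print(o["time"],o["eef_pos"],o["joint_positions"],o["finger_gap"])
H,S,V=cv2.split(cv2.cvtColor(s["pixels"],cv2.COLOR_RGB2HSV))
for c,st in blobs((S<70)&(V>130),100): print(np.round(c),st.tolist(),np.round(ray(s,st[0]+st[2]/2-.5,st[1]+st[3]/2-.5,.022),4))
E
```

```text
1.65 [ 0.52745084 -0.20058148  0.15170329] [-2.08194833e+01  6.01099610e+00  2.38454918e+00  8.63381357e+01
 -3.08957866e-03  1.40887496e+02] 0.5305669524692572
[546.  29.] [526, 0, 34, 68, 1211] [ 0.7103 -0.3449  0.022 ]
[41. 81.] [0, 39, 115, 71, 3518] [ 0.5693 -0.0072  0.022 ]
[288. 143.] [274, 128, 30, 31, 655] [ 0.5757 -0.1918  0.022 ]
[397. 160.] [379, 145, 35, 31, 697] [ 0.5904 -0.2798  0.022 ]
[ 43. 189.] [0, 163, 86, 61, 2888] [ 0.4714 -0.0083  0.022 ]
[271. 248.] [259, 232, 27, 31, 531] [ 0.4855 -0.2069  0.022 ]
[372. 264.] [358, 253, 27, 25, 409] [ 0.4969 -0.2967  0.022 ]
[545. 337.] [517, 285, 43, 92, 1913] [ 0.4836 -0.4745  0.022 ]
[241. 344.] [223, 328, 35, 37, 514] [ 0.3774 -0.2091  0.022 ]
[ 11. 369.] [0, 355, 33, 33, 551] [ 0.2792 -0.0058  0.022 ]
[458. 369.] [451, 359, 16, 23, 147] [ 0.4186 -0.4232  0.022 ]
[423. 408.] [407, 388, 39, 32, 650] [ 0.3704 -0.4105  0.022 ]
[141. 407.] [116, 391, 48, 29, 787] [ 0.2759 -0.131   0.022 ]
```

View pics/w1.png

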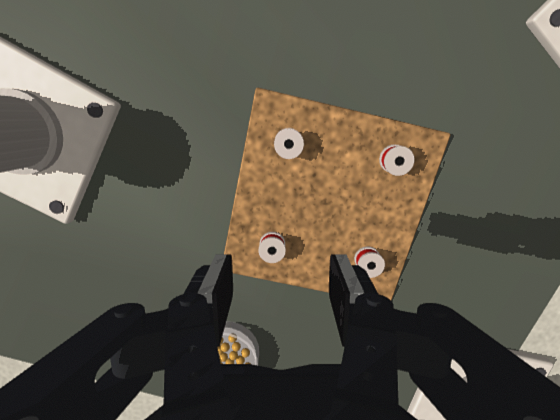

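Wrist view: the spools are at (288,143), (397,160), (271,248) and (372,264), matching the earlier estimates. I'll grip the spool at (0.576, -0.192) first.

drive_tool:
  deltas:
    - [[48.5,6.8,40,0,0,0,45],[48.5,6.8,90,0,0,0,45],[48.5,6.8,120,0,0,0,45],[48.5,6.8,134,0,0,0,45],[48.5,6.8,141,0,0,0,45],[48.5,6.8,141,0,0,0,45],[48.5,6.8,141,0,0,0,15],[48.5,6.8,141,0,0,0,15],[48.5,6.8,141,0,0,0,15],[48.5,6.8,141,0,0,0,15],[48.5,6.8,141,0,0,0,15]]
  newtons: 25

```text
time: 3.08
eef_pos: [0.5768, -0.1912, 0.0118]
ee_rot: [[0.949, 0.315, 0.002], [0.315, -0.949, -0.001], [0.002, 0.001, -1.0]]
contact_force: [-1.6, 0.9, 6.7]
finger_gap: 0.266
```

drive_tool:
  deltas:
    - [[0,0,-50,0,0,0,15],[0,0,-100,0,0,0,15],[2,-50,-150,0,0,0,15],[4,-105,-150,0,0,0,15],[6,-160,-150,0,0,0,15],[8,-205,-150,0,0,0,15],[8.3,-221,-150,0,0,0,15],[8.3,-221,-150,0,0,0,15],[8.3,-221,-150,0,0,0,15],[8.3,-221,-150,0,0,0,15],[8.3,-221,-150,0,0,0,15]]

```text
time: 4.45
eef_pos: [0.5144, 0.0207, 0.1601]
ee_rot: [[0.949, 0.314, -0.0], [0.314, -0.949, -0.0], [-0.0, -0.0, -1.0]]
contact_force: [-1.0, 0.4, 0.1]
finger_gap: 0.261
```

```bash
python3 - <<'E'
from rig import arm
from h import *
o,s=wrist(arm,"w2");print(o["time"],o["eef_pos"],o["joint_positions"],o["finger_gap"])
H,S,V=cv2.split(cv2.cvtColor(s["pixels"],cv2.COLOR_RGB2HSV))
m=((H<14)&(S>150)&(V>60)).astype(np.uint8)
for c,st in blobs(m,100): print(np.round(c),st.tolist(),np.round(ray(s,st[0]+st[2]/2-.5,st[1]+st[3]/2-.5,.094),4))
cv2.imwrite("pics/w2m.png",m*255)
E
```

```text
4.45 [0.51442372 0.02070272 0.16011428] [ 2.30596327e+00 -6.81038869e-01 -3.63197069e+00  8.70673575e+01
 -2.47035273e-03  1.63997209e+02] 0.260603356646429
[280. 210.] [229, 173, 102, 90, 1971] [0.5195 0.0227 0.094 ]
[280. 256.] [260, 251, 42, 15, 216] [0.4921 0.013  0.094 ]
[484. 292.] [477, 286, 20, 18, 131] [ 0.5113 -0.1342  0.094 ]
```

View pics/w2.png

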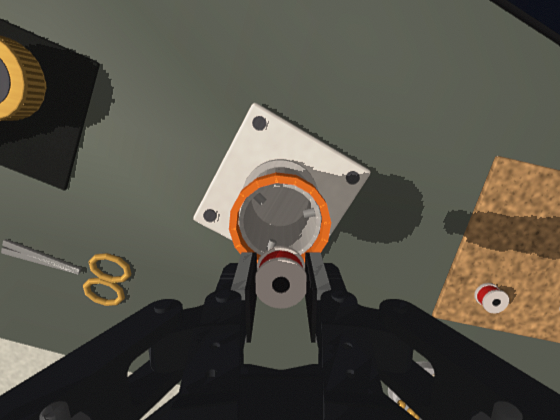

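The wrist view shows the held spool at (281,284), with the ring centred at column 280 below it. Next I'll fit the ring's circle.

```bash
cat >> h.py <<'E'
from scipy.optimize import least_squares
def ringfit(s,col0,row0,vmin=60):
    """inner top edge: walk out from (col0,row0) over the upper half to first orange pixel; outer edge at last"""
    H,S,V=cv2.split(cv2.cvtColor(s["pixels"],cv2.COLOR_RGB2HSV));m=(H<14)&(S>150)&(V>vmin)
    res={}
    for nm in ("in","out"):
        P=[]
        for a in np.radians(np.arange(-5,186,3)):
            r=np.arange(10,150);u=np.clip((col0+r*np.cos(a)).round().astype(int),0,559);v=np.clip((row0-r*np.sin(a)).round().astype(int),0,419)
            k=np.flatnonzero(m[v,u])
            if len(k)==0: continue
            i=k[0]-.5 if nm=="in" else k[-1]+.5
            P.append(ray(s,col0+(10+i)*np.cos(a),row0-(10+i)*np.sin(a),.094 if nm=="in" else .09)[:2])
        P=np.array(P)
        f=least_squares(lambda p:np.hypot(*(P-p[:2]).T)-p[2],[*P.mean(0),.03],loss="soft_l1",f_scale=.0005)
        res[nm]=(f.x.round(4),len(P),np.sqrt(np.mean(f.fun**2)).round(5))
    return res
E
python3 -c "
from h import *
s=np.load('pics/w2.npz');print(ringfit(s,280,220))"
```

```text
{'in': (array([0.5152, 0.0213, 0.028 ]), 64, np.float64(0.0004)), 'out': (array([0.5149, 0.0212, 0.0337]), 64, np.float64(0.00041))}
```

drive_tool:
  deltas:
    - [[1,0,40,0,0,0,15],[1,0,54,0,0,0,15],[1,0,54,0,0,0,15],[1,0,54,0,0,0,40],[1,0,54,0,0,0,40],[1,0,54,0,0,0,40],[1,0,54,0,0,0,40],[1,0,20,0,0,0,40],[1,0,-10,0,0,0,40],[1,0,-10,0,0,0,40]]

```text
time: 5.75
eef_pos: [0.5163, 0.0218, 0.1727]
ee_rot: [[0.949, 0.315, 0.004], [0.315, -0.949, 0.0], [0.004, 0.001, -1.0]]
contact_force: [-0.4, -0.7, 0.1]
finger_gap: 0.469
```

```bash
python3 - <<'E'
from rig import arm
from h import *
o,s=wrist(arm,"w3");print(o["time"],o["eef_pos"],o["finger_gap"])
print(ringfit(s,280,220))
E
```

```text
5.75 [0.51629948 0.02182478 0.17271977] 0.4690172478520809
{'in': (array([0.5151, 0.0213, 0.0281]), 64, np.float64(0.00038)), 'out': (array([0.5148, 0.0212, 0.0337]), 64, np.float64(0.00041))}
```

View pics/w3.png

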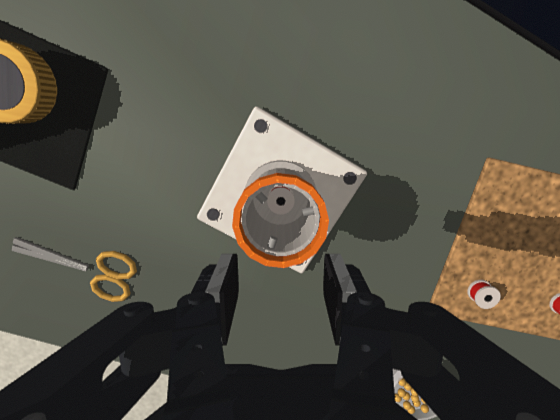

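The first spool lies in the pot, at (281,201). Next is the second spool.

drive_tool:
  deltas:
    - [[-25,52,0,0,0,0,45],[-50,104,0,0,0,0,45],[-75,155,30,0,0,0,45],[-95,195,60,0,0,0,45],[-101,207,100,0,0,0,45],[-101,207,135,0,0,0,45],[-101,207,150,0,0,0,45],[-101,207,158,0,0,0,45],[-101,207,158,0,0,0,45],[-101,207,158,0,0,0,15],[-101,207,158,0,0,0,15],[-101,207,158,0,0,0,15],[-101,207,158,0,0,0,15],[-101,207,158,0,0,0,15],[-101,207,158,0,0,0,15]]

```text
time: 7.68
eef_pos: [0.4854, -0.2067, 0.0136]
ee_rot: [[0.949, 0.315, 0.002], [0.315, -0.949, -0.001], [0.002, 0.001, -1.0]]
contact_force: [-0.2, 0.9, 6.7]
finger_gap: 0.258
```

drive_tool:
  deltas:
    - [[0,0,-50,0,0,0,15],[0,0,-100,0,0,0,15],[20,-40,-140,0,0,0,15],[45,-93,-140,0,0,0,15],[70,-145,-140,0,0,0,15],[92,-190,-140,0,0,0,15],[101,-207,-140,0,0,0,15],[101,-207,-140,0,0,0,15],[101,-207,-140,0,0,0,15],[101,-207,-110,0,0,0,15],[101,-207,-94,0,0,0,15],[101,-207,-94,0,0,0,15],[101,-207,-94,0,0,0,15],[101,-207,-94,0,0,0,40],[101,-207,-94,0,0,0,40],[101,-207,-94,0,0,0,40],[101,-207,-94,0,0,0,40],[101,-207,-130,0,0,0,45],[101,-207,-158,0,0,0,85],[101,-207,-158,0,0,0,85]]

```text
time: 10.18
eef_pos: [0.5162, 0.0218, 0.1725]
ee_rot: [[0.949, 0.315, 0.004], [0.315, -0.949, 0.0], [0.004, 0.001, -1.0]]
contact_force: [-0.9, 0.4, -1.1]
finger_gap: 0.926
```

```bash
python3 - <<'E'
from rig import arm
from h import *
o,s=wrist(arm,"w4");print(o["time"],o["eef_pos"],o["finger_gap"],o["joint_positions"])
print(ringfit(s,280,220))
a=s["pixels"][140:290,170:390,::-1];cv2.imwrite("pics/c4.png",cv2.resize(a,None,fx=3,fy=3))
E
```

```text
10.175 [0.51623444 0.02184135 0.17252861] 0.9261517051950073 [ 2.42243101e+00 -6.13209885e-01 -2.19672068e+00  8.82039005e+01
  4.53013895e-04  1.64038579e+02]
{'in': (array([0.515 , 0.0213, 0.0281]), 64, np.float64(0.0013)), 'out': (array([0.5147, 0.0212, 0.0338]), 64, np.float64(0.00042))}
```

View pics/c4.png

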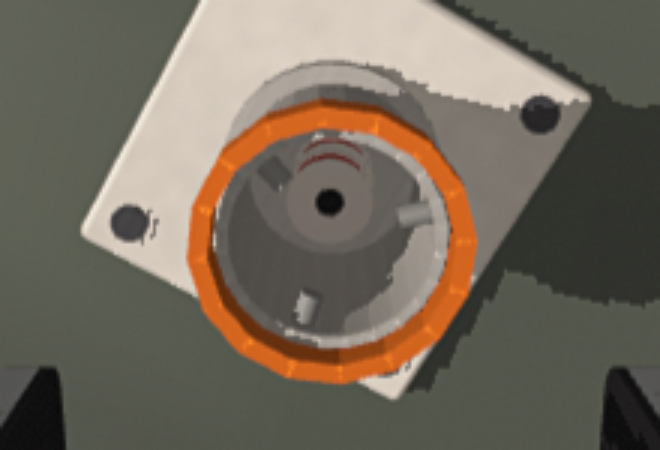

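Both spools are stacked in the pot and the pins are clear. The fitted mouth centre is (0.515, 0.0213). Now I'll move over the cap, turning the wrist to leave room for the later sweep.

drive_tool:
  deltas:
    - [[20,-45,0,0,0,-9,85],[40,-90,0,0,0,-18,85],[60,-135,10,0,0,-27,85],[80,-180,25,0,0,-36,85],[96,-218,40,0,0,-45,85],[96,-218,40,0,0,-54,85],[96,-218,40,0,0,-54,85],[96,-218,40,0,0,-54,85],[96,-218,40,0,0,-54,85]]

```text
time: 11.35
eef_pos: [0.5377, 0.2584, 0.1304]
ee_rot: [[0.305, 0.952, 0.0], [0.952, -0.305, 0.0], [0.0, 0.0, -1.0]]
contact_force: [-0.0, -0.3, -0.7]
finger_gap: 0.997
```

```bash
python3 - <<'E'
from rig import arm
from h import *
o,s=wrist(arm,"w5");print(o["time"],o["eef_pos"],o["ee_rot"].round(3).tolist(),o["finger_gap"],o["joint_positions"].round(1))
H,S,V=cv2.split(cv2.cvtColor(s["pixels"],cv2.COLOR_RGB2HSV))
m=((H>12)&(H<32)&(S>100)&(V>60)).astype(np.uint8)
for c,st in blobs(m,150): print(np.round(c),st.tolist(),np.round(ray(s,st[0]+st[2]/2-.5,st[1]+st[3]/2-.5,.042),4))
E
```

```text
11.35 [0.53768908 0.25839878 0.13041206] [[0.305, 0.952, 0.0], [0.952, -0.305, 0.0], [0.0, 0.0, -1.0]] 0.9965127769864925 [ 25.7  10.5   5.   84.5   0.  133.4]
[544. 116.] [521, 71, 39, 96, 2626] [0.7247 0.2696 0.042 ]
[281. 207.] [238, 167, 86, 86, 3277] [0.5394 0.2623 0.042 ]
[549. 322.] [532, 306, 28, 39, 494] [0.7131 0.1049 0.042 ]
[176. 345.] [170, 331, 13, 30, 215] [0.4219 0.1777 0.042 ]
```

View pics/w5.png

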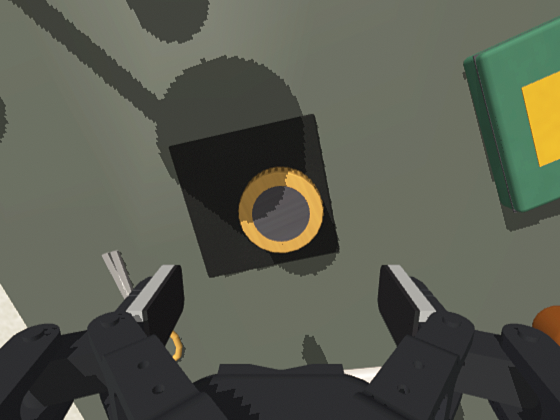

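The cap is at (281,211), so its centre is about 3 mm ahead along the tool's x. I'll descend and grip the head.

drive_tool:
  deltas:
    - [[3,0.5,40,0,0,0,85],[3,0.5,80,0,0,0,85],[3,0.5,105,0,0,0,85],[3,0.5,115,0,0,0,85],[3,0.5,115,0,0,0,85],[3,0.5,115,0,0,0,50],[3,0.5,115,0,0,0,50],[3,0.5,115,0,0,0,50],[3,0.5,115,0,0,0,50]]
  newtons: 60

```text
time: 12.52
eef_pos: [0.5399, 0.2621, 0.0173]
ee_rot: [[0.303, 0.953, 0.003], [0.953, -0.303, 0.001], [0.002, 0.002, -1.0]]
contact_force: [-0.7, -0.4, 7.0]
finger_gap: 0.703
```

```bash
python3 - <<'E'
from rig import arm
from h import *
o,s=wrist(arm,"w6");print(o["time"],o["eef_pos"],o["contact_force"],o["finger_gap"])
R=o["ee_rot"];p=o["eef_pos"]
H,S,V=cv2.split(cv2.cvtColor(s["pixels"],cv2.COLOR_RGB2HSV))
m=(H>12)&(H<32)&(S>100)&(V>60)
for c,st in blobs(m,500):print(np.round(c),st.tolist())
cv2.imwrite("pics/w6c.png",cv2.resize(s["pixels"][120:400,130:430,::-1],None,fx=2,fy=2))
E
```

```text
12.525 [0.53989242 0.26208063 0.01725359] [-0.74214221 -0.44986032  7.02349741] 0.703049929941286
[281. 283.] [205, 214, 152, 153, 10489]
```

View pics/w6c.png

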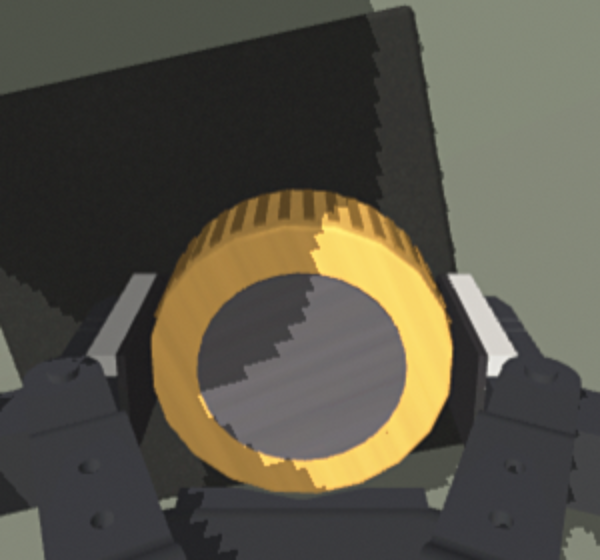

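```bash
python3 - <<'E'
from h import *
s=np.load("pics/w6.npz");T=s["world_from_camera"]
R=np.array([[.303,.953,.003],[.953,-.303,.001],[.002,.002,-1.]]);p=np.array([.5399,.2621,.0173])
f=lambda u,v:R.T@(ray(s,130+u/2-.25,120+v/2-.25,.042)-p)*1000
a,b=f(302,272),f(302,461);print("grey x",a,b,(a+b)/2)
a,b=f(198,366),f(406,366);print("grey y",(a+b)/2)
a,b=f(302,221),f(302,492);print("rim x",a,b,(a+b)/2)
a,b=f(152,355),f(452,355);print("rim y",a,b)
E
```

```text
grey x [ 18.06752703   0.57764322 -24.66510069] [-25.1071153    0.59514792 -24.74544568] [ -3.51979414   0.58639557 -24.70527318]
grey y [ -2.4446923    0.59055044 -24.70326076]
rim x [ 28.48498235   0.57341958 -24.64571453] [-32.96881811   0.59833536 -24.76007576] [ -2.24191788   0.58587747 -24.70289515]
rim y [  0.06540802 -29.46769973 -24.77541454] [  0.03265545  30.65650047 -24.62180084]
```

Cap centre lies about 2.8 mm behind the TCP. I'll shift and regrip so that the wrist axis and cap axis coincide, then lift.

drive_tool:
  deltas:
    - [[0,0,0,0,0,0,72],[0,0,0,0,0,0,72],[-2.8,0,0,0,0,0,72],[-2.8,0,0,0,0,0,72],[-2.8,0,0,0,0,0,50],[-2.8,0,0,0,0,0,50],[-2.8,0,0,0,0,0,50],[-2.8,0,0,0,0,0,50],[-2.8,0,-30,0,0,0,50],[-2.8,0,-60,0,0,0,50],[-2.8,0,-100,0,0,0,50],[-2.8,0,-130,0,0,0,50],[-2.8,0,-130,0,0,0,50]]
  newtons: 70

```text
time: 14.2
eef_pos: [0.539, 0.2594, 0.1473]
ee_rot: [[0.303, 0.953, 0.003], [0.953, -0.303, 0.001], [0.002, 0.003, -1.0]]
contact_force: [-0.0, 0.4, -2.6]
finger_gap: 0.704
```

```bash
python3 - <<'E'
from rig import arm
from h import *
o,s=wrist(arm,"w7");print(o["time"],o["eef_pos"],o["ee_rot"].round(4).tolist(),o["contact_force"],o["finger_gap"])
H,S,V=cv2.split(cv2.cvtColor(s["pixels"],cv2.COLOR_RGB2HSV))
m=(H>12)&(H<32)&(S>100)&(V>60)
for c,st in blobs(m,500):print(np.round(c),st.tolist())
R=o["ee_rot"];p=o["eef_pos"];print("to mouth (tool mm)",R.T@(np.array([.515,.0213,.0953])-p)*1000)
E
```

```text
14.2 [0.53904172 0.25942554 0.14726344] [[0.3026, 0.9531, 0.0032], [0.9531, -0.3026, 0.0015], [0.0024, 0.0026, -1.0]] [-0.01585208  0.36488912 -2.56414621] 0.704391393601122
[535. 116.] [503, 68, 57, 98, 3984]
[281. 277.] [204, 207, 154, 155, 10707]
[541. 320.] [518, 298, 42, 53, 1145]
to mouth (tool mm) [-234.35733913   49.01882388   51.53417538]
```

drive_tool:
  deltas:
    - [[-45,9,0,0,0,0,50],[-90,19,0,0,0,0,50],[-135,28,0,0,0,0,50],[-180,38,0,0,0,0,50],[-220,46,10,0,0,0,50],[-234.4,49,25,0,0,0,50],[-234.4,49,30,0,0,0,50],[-234.4,49,30,0,0,0,50],[-234.4,49,30,0,0,0,50],[-234.4,49,30,0,0,0,50]]

```text
time: 15.5
eef_pos: [0.5142, 0.0214, 0.1156]
ee_rot: [[0.302, 0.953, 0.001], [0.953, -0.302, 0.0], [0.0, 0.001, -1.0]]
contact_force: [-1.1, 0.3, -0.6]
finger_gap: 0.705
```

```bash
python3 - <<'E'
from rig import arm
from h import *
o=arm.get_obs();print(o["joint_positions"].round(1),o["contact_force"])
R=o["ee_rot"];p=o["eef_pos"];print("to mouth (tool mm)",R.T@(np.array([.515,.0213,.0953])-p)*1000)
for n in("scene","top"):
    s=arm.snapshot(n);H,S,V=cv2.split(cv2.cvtColor(s["pixels"],cv2.COLOR_RGB2HSV))
    if n=="scene": a=s["pixels"][165:245,225:335,::-1]; cv2.imwrite("pics/c8.png",cv2.resize(a,None,fx=6,fy=6,interpolation=cv2.INTER_CUBIC))
E
```

```text
[  2.4  -0.6  -8.5  82.1   0.  109.9] [-1.10202093  0.28673063 -0.59017942]
to mouth (tool mm) [ 0.12208641  0.81569771 20.33620257]
```

View pics/c8.png

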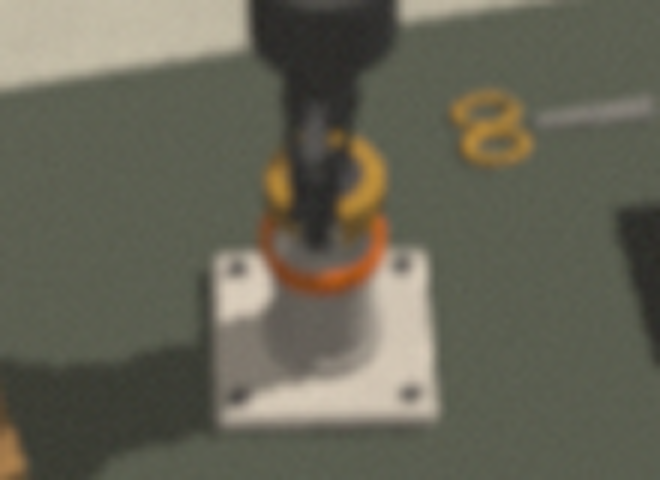

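The crop shows the cap held squarely over the pot. Now I'll lower it onto the pins.

drive_tool:
  deltas:
    - [[0,0.8,5,0,0,0,50],[0,0.8,10,0,0,0,50],[0,0.8,14,0,0,0,50],[0,0.8,17,0,0,0,50],[0,0.8,20,0,0,0,50],[0,0.8,22,0,0,0,50],[0,0.8,22,0,0,0,50],[0,0.8,22,0,0,0,50]]

```text
time: 16.6
eef_pos: [0.5147, 0.0205, 0.0937]
ee_rot: [[0.303, 0.953, 0.0], [0.953, -0.303, 0.0], [0.0, 0.0, -1.0]]
contact_force: [-2.3, -0.4, 3.0]
finger_gap: 0.697
```

drive_tool:
  deltas:
    - [[0,0,1,0,0,0,50],[0,0,2,0,0,0,50],[0,0,3,0,0,0,50],[0,0,3,0,0,0,50]]

```text
time: 17.1
eef_pos: [0.5149, 0.0205, 0.0931]
ee_rot: [[0.303, 0.953, 0.002], [0.953, -0.303, 0.0], [0.001, 0.002, -1.0]]
contact_force: [-8.3, -0.8, 22.8]
finger_gap: 0.706
```

drive_tool:
  deltas:
    - [[0.5,0,-1,0,0,0,50],[0.5,0,-1,0,0,-4,50],[0.5,0,-1,0,0,-8,50],[0.5,0,-1,0,0,-12,50],[0.5,0,-1,0,0,-16,50],[0.5,0,-1,0,0,-20,50],[0.5,0,-1,0,0,-24,50],[0.5,0,-1,0,0,-28,50],[0.5,0,-1,0,0,-32,50],[0.5,0,-1,0,0,-36,50],[0.5,0,-1,0,0,-40,50]]

```text
time: 18.48
eef_pos: [0.5173, 0.0208, 0.0933]
ee_rot: [[-0.382, 0.924, 0.006], [0.924, 0.382, -0.0], [-0.003, 0.006, -1.0]]
contact_force: [6.5, -2.0, 7.4]
finger_gap: 0.705
```

drive_tool:
  deltas:
    - [[0,0,0,0,0,0,50],[0,0,0,0,0,0,50]]

```text
time: 18.73
eef_pos: [0.517, 0.0209, 0.0933]
ee_rot: [[-0.381, 0.925, 0.006], [0.925, 0.381, -0.0], [-0.002, 0.005, -1.0]]
contact_force: [3.5, -1.0, 8.4]
finger_gap: 0.702
```

```bash
python3 - <<'E'
from rig import arm
from h import *
o,s=wrist(arm,"w9");print(o["time"],o["eef_pos"],o["contact_force"],o["ft_torque"],o["joint_positions"].round(2))
H,S,V=cv2.split(cv2.cvtColor(s["pixels"],cv2.COLOR_RGB2HSV))
for c,st in blobs((H>15)&(H<32)&(S>100)&(V>60),500):print(np.round(c),st.tolist())
a=s["pixels"][130:400,130:430,::-1];cv2.imwrite("pics/c9.png",cv2.resize(a,None,fx=2,fy=2))
E
```

```text
18.725 [0.51704338 0.02086825 0.09325738] [ 3.54559658 -0.99766469  8.41461385] [-0.14733131 -1.01128583  0.01761154] [ 2.320e+00 -2.600e-01 -1.059e+01  7.933e+01 -2.000e-02  6.995e+01]
[280. 277.] [204, 208, 153, 154, 10595]
```

View pics/c9.png

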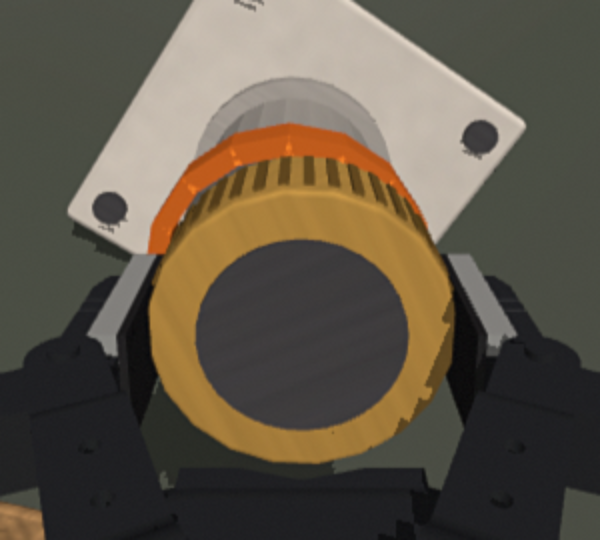

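The cap looks about 2.5 mm off-axis towards +x. I'll lift slightly to free it and see where it settles.

drive_tool:
  deltas:
    - [[0,0,-4,0,0,0,50],[0,0,-4,0,0,0,50],[0,0,-4,0,0,0,50]]

```text
time: 19.15
eef_pos: [0.5144, 0.021, 0.0948]
ee_rot: [[-0.381, 0.925, -0.001], [0.925, 0.381, -0.0], [0.0, -0.001, -1.0]]
contact_force: [0.5, -0.1, -1.9]
finger_gap: 0.702
```

drive_tool:
  deltas:
    - [[0,0.5,1.5,0,0,0,50],[0,0.5,2.2,0,0,-3,50],[0,0.5,2.2,0,0,-6,50],[0,0.5,2.2,0,0,-9,50],[0,0.5,2.2,0,0,-12,50],[0,0.5,2.2,0,0,-15,50],[0,0.5,2.2,0,0,-18,50],[0,0.5,2.2,0,0,-21,50],[0,0.5,2.2,0,0,-24,50],[0,0.5,2.2,0,0,-27,50],[0,0.5,2.2,0,0,-30,50],[0,0.5,2.2,0,0,-33,50],[0,0.5,2.2,0,0,-36,50],[0,0.5,2.2,0,0,-39,50],[0,0.5,2.2,0,0,-42,50]]

```text
time: 21.02
eef_pos: [0.5157, 0.0212, 0.0937]
ee_rot: [[-0.902, 0.431, 0.001], [0.431, 0.902, 0.0], [-0.001, 0.001, -1.0]]
contact_force: [-0.2, -0.5, 4.7]
finger_gap: 0.704
```

drive_tool:
  deltas:
    - [[0,0,0,0,0,-3,50],[0,0,0,0,0,-6,50],[0,0,0,0,0,-9,50],[0,0,0,0,0,-12,50],[0,0,0,0,0,-15,50],[0,0,0,0,0,-18,50],[0,0,0,0,0,-21,50],[0,0,0,0,0,-24,50],[0,0,0,0,0,-27,50],[0,0,0,0,0,-30,50],[0,0,0,0,0,-33,50],[0,0,0,0,0,-36,50],[0,0,0,0,0,-39,50],[0,0,0,0,0,-42,50]]

```text
time: 22.78
eef_pos: [0.5156, 0.0211, 0.0936]
ee_rot: [[-0.959, -0.284, 0.001], [-0.284, 0.959, -0.0], [-0.001, -0.0, -1.0]]
contact_force: [0.1, -0.4, 3.7]
finger_gap: 0.705
```

drive_tool:
  deltas:
    - [[0,0,0,0,0,-3,50],[0,0,0,0,0,-6,50],[0,0,0,0,0,-9,50],[0,0,0,0,0,-12,50],[0,0,0,0,0,-15,50],[0,0,0,0,0,-18,50],[0,0,0,0,0,-21,50],[0,0,0,0,0,-24,50],[0,0,0,0,0,-27,50],[0,0,0,0,0,-30,50],[0,0,0,0,0,-33,50],[0,0,0,0,0,-36,50],[0,0,0,0,0,-39,50],[0,0,0,0,0,-42,50]]

```text
time: 24.52
eef_pos: [0.5156, 0.0211, 0.0933]
ee_rot: [[-0.523, -0.852, 0.001], [-0.852, 0.523, -0.0], [-0.0, -0.001, -1.0]]
contact_force: [-1.0, 0.5, 1.1]
finger_gap: 0.702
```

No drop yet after a full light sweep. I'll check the centring by measuring ring and cap in the same wrist images at two yaws.

```bash
cat >> h.py <<'E'
def capring(s,R,p,zt):
    H,S,V=cv2.split(cv2.cvtColor(s["pixels"],cv2.COLOR_RGB2HSV));im=s["pixels"].astype(int)
    org=(H<12)&(S>150)&(V>60);br=((H>14)&(H<32)&(S>90)&(V>50)).astype(np.uint8)
    c,st=max(blobs(br,500),key=lambda t:t[1][4])
    L=lambda P:np.array([R.T@(q-p)*1000 for q in P])
    # ring: topmost orange pixel per column
    P=[]
    for u in range(st[0]-6,st[0]+st[2]+6,3):
        k=np.flatnonzero(org[150:300,u])
        if len(k): P.append(ray(s,u,150+k[0]-.5,.09))
    P=L(P)[:,:2];f=least_squares(lambda q:np.hypot(*(P-q).T)-33.6,[0,0],loss="soft_l1",f_scale=.5)
    # cap top rim: lower half of brass outline
    cnt=max(cv2.findContours(br,cv2.RETR_EXTERNAL,cv2.CHAIN_APPROX_NONE)[0],key=len)[:,0,:].astype(float)
    cnt=cnt[cnt[:,1]>st[1]+.55*st[3]];cc=c+(cnt-c)*1.007
    Q=L([ray(s,u,v,zt) for u,v in cc])[:,:2];g=least_squares(lambda q:np.hypot(*(Q-q).T)-31,[0,0],loss="soft_l1",f_scale=.5)
    print("ring tool",f.x.round(2),len(P),np.abs(f.fun).mean().round(2),"cap tool",g.x.round(2),np.abs(g.fun).mean().round(2),"ring world",((p+R@np.r_[f.x/1000,0])[:2]).round(4),"cap-ring tool",(g.x-f.x).round(2))
E
python3 - <<'E'
from rig import arm
from h import *
M=np.linalg.inv(arm.snapshot("wrist")["mount"])
o,s=wrist(arm,"w10");print(o["ft_torque"])
for n in("w9","w10"):
    s=np.load(f"pics/{n}.npz");T=s["world_from_camera"]@M
    capring(s,T[:3,:3],T[:3,3],T[2,3]+.0245)
E
```

```text
[0.056356   0.01935807 0.05354214]
ring tool [ 3.11 -3.3 ] 47 0.37 cap tool [-0.07 -0.5 ] 0.18 ring world [0.5137 0.0224] cap-ring tool [-3.19  2.8 ]
ring tool [2.33 0.93] 47 0.37 cap tool [-0.02 -0.47] 0.17 ring world [0.5134 0.0197] cap-ring tool [-2.34 -1.4 ]
```

The two-yaw fit puts the mouth nearer (0.514, 0.021), so I was sweeping about 1.5 mm off-axis. The cap axis also sits about 1.2 mm behind the TCP. I'll sweep back with both corrected.

drive_tool:
  deltas:
    - [[1.8,0.7,0,0,0,0,50],[1.8,0.7,0.8,0,0,4,50],[1.8,0.8,0.8,0,0,8,50],[1.8,0.9,0.8,0,0,12,50],[1.8,1.0,0.8,0,0,16,50],[1.7,1.1,0.8,0,0,20,50],[1.7,1.2,0.8,0,0,24,50],[1.7,1.2,0.8,0,0,28,50],[1.6,1.3,0.8,0,0,32,50],[1.6,1.4,0.8,0,0,36,50],[1.5,1.5,0.8,0,0,40,50],[1.5,1.5,0.8,0,0,44,50],[1.4,1.6,0.8,0,0,48,50],[1.3,1.6,0.8,0,0,52,50],[1.3,1.7,0.8,0,0,56,50],[1.2,1.7,0.8,0,0,60,50]]

```text
time: 26.62
eef_pos: [0.5139, 0.0207, 0.0935]
ee_rot: [[-0.999, 0.032, 0.002], [0.032, 0.999, -0.001], [-0.003, -0.001, -1.0]]
contact_force: [0.6, -1.2, 7.2]
finger_gap: 0.705
```

drive_tool:
  deltas:
    - [[0.8,0.3,0,0,0,4,50],[0.8,0.4,0,0,0,8,50],[0.8,0.4,0,0,0,12,50],[0.8,0.5,0,0,0,16,50],[0.7,0.6,0,0,0,20,50],[0.7,0.7,0,0,0,24,50],[0.7,0.8,0,0,0,28,50],[0.6,0.8,0,0,0,32,50],[0.6,0.9,0,0,0,36,50],[0.5,1.0,0,0,0,40,50],[0.5,1.0,0,0,0,44,50],[0.4,1.1,0,0,0,48,50],[0.3,1.1,0,0,0,52,50],[0.3,1.2,0,0,0,56,50],[0.2,1.2,0,0,0,60,50],[0.1,1.3,0,0,0,64,50]]

```text
time: 28.62
eef_pos: [0.5133, 0.0212, 0.0927]
ee_rot: [[-0.409, 0.912, 0.001], [0.912, 0.409, -0.002], [-0.003, -0.0, -1.0]]
contact_force: [-0.7, -6.8, 7.9]
finger_gap: 0.7
```

Lower z and a side force suggest it is starting to catch. I'll press gently.

drive_tool:
  deltas:
    - [[0,0,1,0,0,0,50],[0,0,2,0,0,0,50],[0,0,2,0,0,0,50]]

```text
time: 29.0
eef_pos: [0.5138, 0.0216, 0.0926]
ee_rot: [[-0.411, 0.911, 0.003], [0.911, 0.411, -0.001], [-0.003, 0.002, -1.0]]
contact_force: [-3.3, -3.4, 16.1]
finger_gap: 0.702
```

```bash
python3 - <<'E'
from rig import arm
o=arm.get_obs();print(o["eef_pos"],o["ee_rot"].round(4).tolist(),o["contact_force"],o["ft_torque"],o["joint_positions"].round(2))
E
```

```text
[0.51379245 0.02160785 0.09262991] [[-0.4115, 0.9114, 0.0031], [0.9114, 0.4115, -0.0014], [-0.0025, 0.0023, -1.0]] [-3.28795165 -3.42090208 16.11516598] [-0.84352422  0.95525893  0.03825177] [  2.46  -0.53 -10.93  79.42  -0.09  68.16]
```

drive_tool:
  deltas:
    - [[0,0,-2,0,0,0,50],[0,0,-1.5,0,0,2,50],[0,0,-1.5,0,0,4,50],[0,0,-1.5,0,0,6,50],[0,0,-1.5,0,0,8,50],[0,0,-1.5,0,0,10,50],[0,0,-1.5,0,0,12,50]]

```text
time: 29.88
eef_pos: [0.5137, 0.022, 0.0935]
ee_rot: [[-0.212, 0.977, 0.003], [0.977, 0.212, -0.001], [-0.001, 0.002, -1.0]]
contact_force: [-1.9, -2.4, 13.3]
finger_gap: 0.701
```

drive_tool:
  deltas:
    - [[0,0,-0.8,0,0,-3,50],[0,0,-0.8,0,0,-6,50],[0,0,-0.8,0,0,-8,50]]

```text
time: 30.25
eef_pos: [0.5135, 0.0232, 0.0934]
ee_rot: [[-0.349, 0.937, 0.001], [0.937, 0.349, 0.002], [0.001, 0.002, -1.0]]
contact_force: [-0.2, 5.9, 6.7]
finger_gap: 0.704
```

drive_tool:
  deltas:
    - [[0,0,0,0,0,-2,50],[0,0,0,0,0,-4,50]]

```text
time: 30.5
eef_pos: [0.5135, 0.0234, 0.0934]
ee_rot: [[-0.413, 0.911, 0.001], [0.911, 0.413, 0.003], [0.002, 0.002, -1.0]]
contact_force: [0.6, 6.4, 6.2]
finger_gap: 0.704
```

drive_tool:
  deltas:
    - [[0,0,0,0,0,-2,50],[0,0,0,0,0,-4,50]]

```text
time: 30.75
eef_pos: [0.5134, 0.0234, 0.0933]
ee_rot: [[-0.476, 0.88, 0.001], [0.88, 0.476, 0.002], [0.002, 0.002, -1.0]]
contact_force: [0.0, 4.9, 5.8]
finger_gap: 0.703
```

drive_tool:
  deltas:
    - [[0,0,0,0,0,-2,50],[0,0,0,0,0,-4,50]]

```text
time: 31.0
eef_pos: [0.5129, 0.0222, 0.0923]
ee_rot: [[-0.536, 0.844, -0.001], [0.844, 0.536, -0.0], [0.0, -0.001, -1.0]]
contact_force: [1.1, -0.5, 0.0]
finger_gap: 0.703
```

drive_tool:
  deltas:
    - [[0,0,0,0,0,-2,50],[0,0,0,0,0,-4,50]]

```text
time: 31.25
eef_pos: [0.5128, 0.0222, 0.0921]
ee_rot: [[-0.595, 0.804, -0.001], [0.804, 0.595, -0.0], [0.001, -0.001, -1.0]]
contact_force: [-0.0, 0.4, -1.3]
finger_gap: 0.703
```

It dropped free (force about 0, z down) at yaw ≈ 122–126°. Now I'll press home.

drive_tool:
  deltas:
    - [[0,0,1,0,0,0,50],[0,0,2,0,0,0,50],[0,0,3,0,0,0,50],[0,0,4,0,0,0,50],[0,0,4,0,0,0,50]]

```text
time: 31.88
eef_pos: [0.513, 0.0223, 0.0886]
ee_rot: [[-0.593, 0.805, -0.0], [0.805, 0.593, -0.0], [0.0, -0.0, -1.0]]
contact_force: [-2.5, -0.2, 2.3]
finger_gap: 0.703
```

drive_tool:
  deltas:
    - [[0,0,1.5,0,0,0,50],[0,0,3,0,0,0,50],[0,0,4.5,0,0,0,50],[0,0,6,0,0,0,50],[0,0,7,0,0,0,50],[0,0,7,0,0,0,50],[0,0,7,0,0,0,50]]

```text
time: 32.75
eef_pos: [0.5132, 0.0223, 0.0838]
ee_rot: [[-0.593, 0.805, 0.002], [0.805, 0.593, -0.0], [-0.001, 0.001, -1.0]]
contact_force: [-11.4, -0.9, 21.3]
finger_gap: 0.701
```

drive_tool:
  deltas:
    - [[0,0,1.5,0,0,0,50],[0,0,1.5,0,0,0,50],[0,0,1.5,0,0,0,50]]

```text
time: 33.12
eef_pos: [0.5132, 0.0223, 0.0837]
ee_rot: [[-0.593, 0.805, 0.003], [0.805, 0.593, -0.0], [-0.002, 0.002, -1.0]]
contact_force: [-14.5, -0.8, 32.9]
finger_gap: 0.702
```

```bash
python3 - <<'E'
from rig import arm
from h import *
o,s=wrist(arm,"w11");print(o["time"],o["eef_pos"],o["contact_force"])
a=cv2.resize(s["pixels"][130:390,140:420,::-1],(560,520))
t=arm.snapshot("scene")["pixels"]
b=cv2.resize(t[175:245,245:315,::-1],(240,240),interpolation=cv2.INTER_CUBIC);c=cv2.resize(t[180:280,150:250,::-1],(240,240))
im=np.zeros((520,800,3),np.uint8);im[:,:560]=a;im[:240,560:]=b;im[260:500,560:]=c
cv2.imwrite("pics/c11.png",im)
E
```

```text
33.125 [0.51320698 0.02228293 0.08372667] [-14.52995804  -0.81496885  32.94801439]
```

View pics/c11.png

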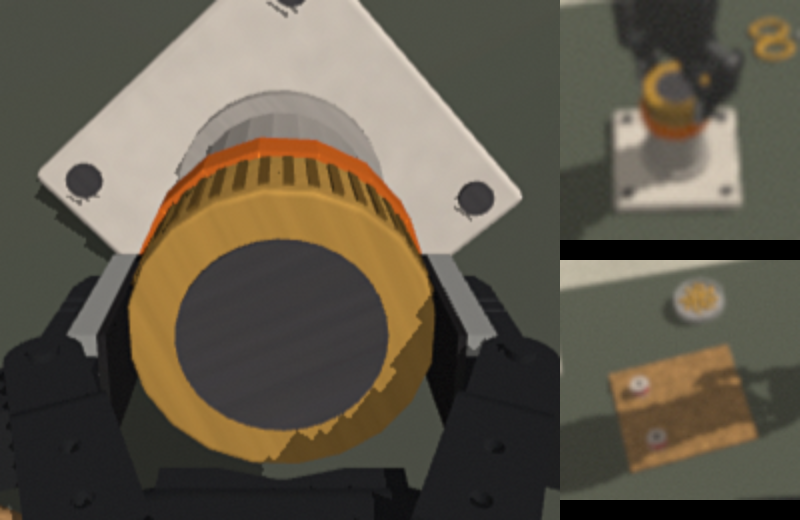

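The view shows the head seated flush on the pressed ring and centred, with two spools still on the cork. The stop is hard (1.5 mm more commanded moved it only 0.1 mm), exactly 10 mm below the pin-rest height. I'll ease the push slightly and hand in.

drive_tool:
  deltas:
    - [[0,0,-1,0,0,0,50],[0,0,-1,0,0,0,50],[0,0,-1,0,0,0,50]]

```text
time: 33.6
eef_pos: [0.5132, 0.0223, 0.0837]
ee_rot: [[-0.593, 0.805, 0.002], [0.805, 0.593, -0.0], [-0.001, 0.002, -1.0]]
contact_force: [-12.0, -0.7, 25.3]
finger_gap: 0.705
```

```bash
python3 -c "
from rig import arm
o=arm.get_obs();print(o['eef_pos'],o['contact_force'],o['finger_gap']);print(arm.hand_in())"
```

```text
[0.51316853 0.02227892 0.08374846] [-12.02500538  -0.71552091  25.30331507] 0.7045768488886532
the job is handed in; nothing more can be done
None
```

I put two spools in the pot, left the other two standing on the cork, then keyed the cap over the pins and pushed it home. I handed in at about 33.6 s with the gripper set to 70 N and still pushing the cap down. The hand-in gave no verdict.

**Last checks:**
- **Cap depth:** it sits on a hard stop exactly 10 mm below where it rested on the pins. The push is about 25 N, more than the ring's 7 N, and the tilt is about 0.1°.
- **Ring and cork:** the last pictures show the head flush on the pressed ring and centred, with two spools on the cork.
- **Bystanders:** I saw none moved in the pictures, but I didn't measure them again at the end.

**What disagreed or failed:**
- **First sweeps missed:** they ran about 1.5 mm off the pot's axis. Measuring again from two wrist angles moved my estimate of the mouth from (0.515, 0.0213) to (0.514, 0.021), and the cap then dropped.
- **Leftover side force:** about 12 N sideways remained at the end. I put it down to the arm flexing under the push.

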